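# Press the swivel bushing home in the sextant's pedestal

## Task

Take the larger of the two brass bushings out of its wooden stand and press it, sleeve down, into the bore of the turned boxwood pedestal until its shoulder sits flush on the pedestal's top all round, then let go. The bore grips tightly and the pedestal gives a little on its rubber pad, so push steadily and straight down, never harder than about 30 newtons; leave the thin bushing and the other things on the table where they are.

Things in the scene. Friction and masses are not known exactly. Their poses are not given: they have to be found in the camera images.
- bushing: The larger brass bushing, round and hollow, 46 mm tall, 0.14 kg; starts upright in a recess of the stand. Origin at the centre of its foot, z up its axis. From the foot: sleeve of 22 mm diameter, 24 mm long (lowest 8 mm taper to 19 mm), shoulder of 36 mm diameter, 5 mm thick (z 24 to 29 mm), grip hub of 26 mm diameter, 17 mm long (z 29 to 46 mm).
- bushing_shoulder (a point): Centre of the larger bushing's shoulder underside, 24 mm above its foot; z along its axis.
- thin_bushing: The thin brass bushing, the same build and height but with a 16 mm sleeve, 25 mm shoulder and 17 mm hub. It stands in the other recess and is to be left there. Origin at the centre of its lower end.
- stand: Oblong brown wooden stand, fixed, 130 mm along its x, 62 mm along its y, 22 mm high; origin at the centre of its underside. Two loose round recesses of 28 mm diameter at x = -33 and +33 mm, floor 8 mm above the table. Which bushing stands in which one varies.
- pedestal: Dark square baseboard, 120 x 120 x 10 mm, fixed; origin at the centre of its underside. On it a 18 mm soft rubber pad carries the turned pale boxwood block, 80 mm diameter and 38 mm tall, its flat top 66 mm above the table. In the block's middle is an upright blind bore, 25 mm diameter, 30 mm deep. Pushed down, the block sinks on its pad 1 mm per 3 N and comes back up.
- bore_mouth (a point): Centre of the bore's mouth on the block's flat top (moves with the block); z up. 8 mm below it four spring-loaded steel balls stand out of the bore wall, 20 mm between facing ones; they yield outward and drag on the sleeve from 8 mm of foot depth on. Push needed: 4 to 13 N, in jerks (it sticks and slips); it rises 3 N per mm once the shoulder bears, 20 N is surely home.
- marble_center (a point): Centre of the glass marble paperweight (48 mm diameter), which lies in a small dark wooden ring; leave alone.
- block_a: Loose turned boxwood block with a waist, 44 mm diameter, 45 mm tall, origin under its centre; leave alone.
- block_b: Loose turned boxwood block with a stepped top, 54 mm diameter, 40 mm tall, origin under its centre; leave alone.
Things that resemble listed ones, but are neither listed nor needed, are in the scene too. Leave any green look-alike of the pedestal alone.

How it is judged:
On the way, in this order (a step that is already met when the one before it is completed fails the run):
1. the larger bushing is lifted clear of the stand, its foot above the stand's top (z of bushing in the frame of stand above 0.026 m), for 0.1 s.
2. its sleeve is started in the bore, upright (z of bushing_shoulder in the frame of bore_mouth below 0.019 m and horizontal distance between bushing and bore_mouth below 0.005 m and angle between bushing's own z axis and vertical below 0.15 rad), for 0.1 s.
At the end, for the whole second after the job is handed in: The larger bushing sits in the bore, its shoulder within 1.5 mm of the pedestal's top, centred within 3 mm, tilted less than 0.05 rad, at rest and let go; the thin bushing still stands in its recess (z of bushing_shoulder in the frame of bore_mouth below 0.0015 m and horizontal distance between bushing_shoulder and bore_mouth below 0.003 m and angle between bushing's own z axis and vertical below 0.05 rad and linear speed of bushing below 0.01 m/s and z of thin_bushing in the frame of stand below 0.015 m); the robot touches nothing.
It fails at once if the pedestal's block is pushed down more than 11.5 mm on its rubber pad (a push of about 35 N) (z of bore_mouth in the frame of pedestal below 0.0545 m).
It fails at once if the thin bushing is moved more than 12 mm (distance of thin_bushing from where it was at the start of the episode above 0.012 m).
It fails at once if the marble or a loose boxwood block is moved more than 15 mm (distance of any of marble_center, block_a, block_b from where it was at the start of the episode above 0.015 m).
It also fails if it takes over 48 s, if anything falls off the work surface, if the arm or the gripper's body presses on something with over 40 N, if the wrist force passes 120 N, or if a joint passes its speed limit or range.

## Robot

A 7-joint arm with a two-finger parallel gripper is mounted at the origin on the work surface. World frame = base frame: x ahead of the robot, y to its left, z up, the work surface at z = 0. Lengths are in m, angles in rad, forces in N, time in s.
With the tool pointing down it reaches from about 0.4 to 0.85 m from the base axis. Payload 10.4 kg.
Tool frame: the origin (TCP) lies at the very end of the fingers, on their centre line; the grasp point (between the pads) lies 19 mm behind it (r.hold_point_z is the z of the grasp point in the tool frame, in m); z points along the fingers, y is the line along which they close (so a half turn about z gives the same grasp; the last joint's range is limited). The gripper opens to 87 mm and grips with 3 to 60 N. Pads are 19 mm wide; open, the fingers measure 117 mm over their backs; the gripper's body (75 mm by 190 mm) begins 51 mm behind the grasp point.
Start: joints at [1.168, 0.332, -0.065, 1.46, 0.022, 1.35, -0.088], TCP at [0.232, -0.58, 0.223] pointing down, gripper open.
Joint ranges: [-2.6, 2.6], [-0.5, 2.12], [-1.47, 1.34], [0.16, 2.42], [-1.27, 4.41], [0.06, 2.06], [-2.6, 2.6]. Speed limits (rad/s): [2.22, 2.22, 2.79, 2.79, 3.14, 3.14, 3.14].

## Interface

Orientations are given as a unit quaternion [w, x, y, z].
In Python, from cell import r gives the robot as it stands.
- The arm moves only by the tool send_rows, never from a script. Its argument "plan" is a list of rows, each an object with "delta_pos": the shift along the tool's x, y, z as a fraction of full scale, a list of three; "delta_rot": the turn, a rotation vector about the tool's x, y, z as a fraction of full scale, a list of three; "hand": the closure, from -1 (fully open) to 1 (shut), so that 0 is half open. In form: [{"delta_pos": [dx, dy, dz], "delta_rot": [wx, wy, wz], "hand": hand}, ...]. A call has 1 to 12 rows; each row is the pose to reach, as a shift and turn from the pose commanded when the call began, along the tool's axes at that moment; what a row does not reach only later rows make up. Full scale, the value 1, is 0.3 m for a shift and 120 degrees for a turn. A row lasts 1/10 s, in which the tool goes at most 50 mm and 8.59 degrees, less where a joint would pass 70% of its speed; a pose out of reach is approached as far as the arm can. A call with a number of a shift or a turn outside -1 to 1 is refused whole. A call with a gripper value outside its range is refused whole. The fingers move at their own pace and stop on an object; the grip force is fixed at half the most. Time passes only in rows, so rows that repeat a pose let the fingers close. It gives the time, the measured TCP pose, the force, the opening and the grip force at its end, in the units of the state.
- r.read_state(): the state, without advancing time (a new reading comes with each control period).
- r.snapshot(name): name is "scene" or "side" or "wrist"; returns a dict with "image" (480x640x3 uint8, red, green, blue), "fx", "fy", "cx", "cy" (pixels), "dist_coeffs" ([k1, k2, p1, p2, k3] as OpenCV has them; the pictures are not rectified), "position" and "rotation" of the camera in the world; the wrist camera has in their place "tool_from_camera" (4x4, takes a point from camera to tool coordinates, whose origin is the TCP and whose axes are the flange's). Camera axes: x right, y down, z forward; pixel columns grow to the right and rows downward; lengths in m; the calibration is good to about 2 mm. A picture is of the moment at which its call begins: read the wrist's pose just before it. There is no depth.
- r.job_done(): hands the job in; it is judged then, once.
The state is a dict: "clock": time; "q": joint angles; "qvel": joint speeds; "joint_torque": joint torques, N m; "tcp_pos": TCP position; "tcp_rot": TCP orientation; "wrist_force": force on the tool from outside, world axes, zero at the start; "torque": the same for the moment, N m; "finger_gap": finger opening in m; "grip_force": force on a finger pad.
Only numpy, scipy, OpenCV 4.12 (cv2) and the standard library are available. Lean on these libraries where they do the work, as an engineer would, in place of code of your own. Each camera call takes 0.05 s, during which the arm holds its last target. There are 200 camera calls.

## Working session

There is one attempt and no reset: what is moved stays moved. The work goes in short steps, Python scripts to look and compute and a tool call to move; the robot and the scene stay as the last step left them, time stands still between calls to the robot, and variables do not carry over. Pictures are saved under pics/ and viewed, at most 10 in all, crops included, and the job is handed in when it is done.

Besides the shell and the picture viewer there is one more tool, called after "Emit:" by a JSON object that holds its "api" and its "payload", one argument or row to a line. send_rows: Moves the arm, as the interface text tells. Shift numbers are shares of 0.3 m and turn numbers shares of 120 degrees, none past 1 either way. Its arguments: {"type":"object","properties":{"plan":{"type":"array"}},"required":["plan"]}

```bash
mkdir -p pics; ls; python3 - <<'E'
from cell import r
import cv2
s=r.read_state(); print({k:s[k] for k in("clock","tcp_pos","tcp_rot","wrist_force","finger_gap")})
for n in("scene","side"):
    d=r.snapshot(n); cv2.imwrite(f"pics/{n}0.png",d["image"][:,:,::-1]); print(n,d["position"],d["rotation"],d["fx"],d["dist_coeffs"])
E
```

```text
pics
{'clock': 0.0, 'tcp_pos': array([ 0.23156257, -0.58009067,  0.22173813]), 'tcp_rot': array([-7.07146761e-04,  9.82016593e-01,  1.88793212e-01, -1.84477104e-04]), 'wrist_force': array([-0.45706316,  0.58052269,  0.63858634]), 'finger_gap': 0.08687541138242132}
scene [0.92348523 0.55705568 0.97915715] [-0.10822869  0.36774832  0.8894819  -0.24873615] 524.4609348357852 [-0.06219918  0.          0.          0.          0.        ]
side [ 0.42314285 -0.42707801  0.85181364] [-0.33025911  0.94104201 -0.06744606  0.02863341] 495.3339272783544 [-0.04507752  0.          0.          0.          0.        ]
```

View pics/scene0.png

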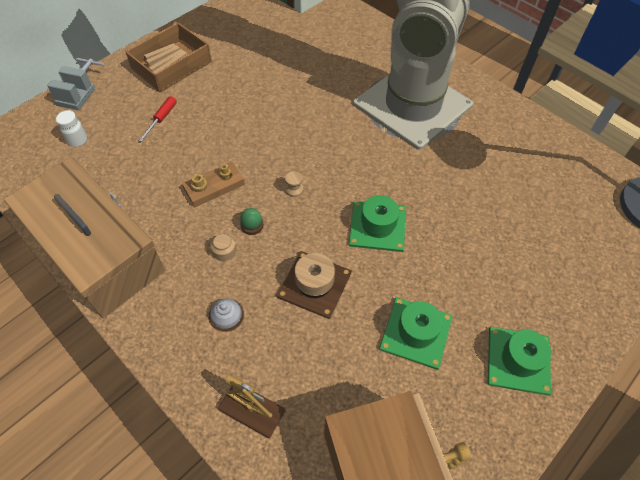

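View pics/side0.png

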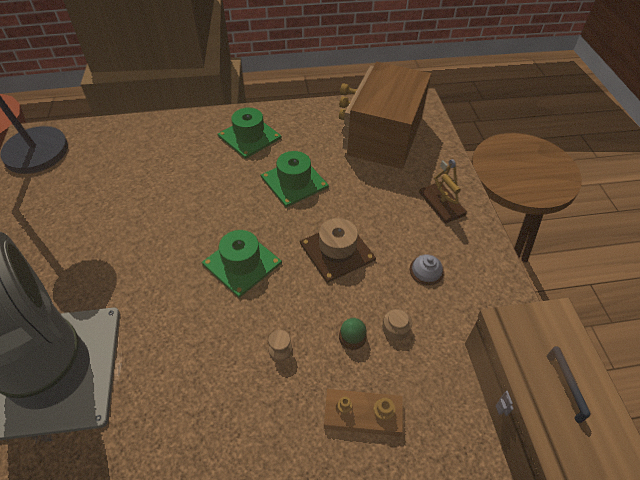

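The scene view shows the large bushing at about (198,182), the thin one at (225,172) and the boxwood pedestal's top at (315,270). In the side view they are at (385,406), (345,403) and (338,232). I'll write ray helpers and check these roughly.

```bash
cat > h.py <<'E'
import numpy as np, cv2
from scipy.spatial.transform import Rotation as R
def rot(q): return R.from_quat(np.roll(q,-1)).as_matrix()
def K(d): return np.array([[d["fx"],0,d["cx"]],[0,d["fy"],d["cy"]],[0,0,1.]])
def pose(d,s=None):
    if "position" in d: return rot(d["rotation"]),np.array(d["position"])
    T=np.array(d["tool_from_camera"]); A=rot(s["tcp_rot"])
    return A@T[:3,:3], A@T[:3,3]+s["tcp_pos"]
def ray(d,uv,s=None):
    p=cv2.undistortPoints(np.array([[uv]],float),K(d),np.array(d["dist_coeffs"]))[0,0]
    A,c=pose(d,s); v=A@np.array([p[0],p[1],1]); return c,v/np.linalg.norm(v)
def plane(d,uv,z,s=None):
    c,v=ray(d,uv,s); return c+v*(z-c[2])/v[2]
def tri(rs):
    M=sum(np.eye(3)-np.outer(v,v) for c,v in rs); b=sum((np.eye(3)-np.outer(v,v))@c for c,v in rs)
    return np.linalg.solve(M,b)
def proj(d,X,s=None):
    A,c=pose(d,s)
    return cv2.projectPoints(np.array([X],float),cv2.Rodrigues(A.T)[0],-A.T@c,K(d),np.array(d["dist_coeffs"]))[0][0,0]
E
python3 - <<'E'
from cell import r
from h import *
a=r.snapshot("scene");b=r.snapshot("side")
for n,p,q in(("big top",(198,178),(385,404)),("thin top",(225,168),(344.5,400)),("ped top",(315.5,271),(338.5,232))):
    z=.066 if n[0]=="p" else .054
    print(n,tri([ray(a,p),ray(b,q)]).round(4),plane(a,p,z).round(4),plane(b,q,z).round(4))
w=[cv2.resize(a["image"][150:210,170:260],None,fx=6,fy=6,interpolation=2),cv2.resize(b["image"][380:440,315:410],None,fx=6,fy=6,interpolation=2)]
w[1]=w[1][:, :540]
cv2.imwrite("pics/st.png",np.hstack([w[0][:, :390],w[1][:,150:540]])[:,:,::-1])
d=r.snapshot("wrist");cv2.imwrite("pics/w0.png",d["image"][:,:,::-1]);print(np.array(d["tool_from_camera"]).round(3),d["fx"])
E
```

```text
big top [ 0.5793 -0.1602  0.0516] [ 0.5797 -0.1581  0.054 ] [ 0.5793 -0.1613  0.054 ]
thin top [ 0.5155 -0.1426  0.0476] [ 0.5178 -0.1376  0.054 ] [ 0.5152 -0.1451  0.054 ]
ped top [0.5637 0.2001 0.0603] [0.565  0.2026 0.066 ] [0.5635 0.195  0.066 ]
[[-0.    -0.959 -0.284  0.078]
 [ 1.    -0.    -0.     0.001]
 [ 0.    -0.284  0.959 -0.163]
 [ 0.     0.     0.     1.   ]] 408.8682119884618
```

```bash
cat >> h.py <<'E'
def units(s,target,yaw=None):
    "shift/turn in tool units to world target; yaw = world angle of tool x (deg), tool straight down"
    A=rot(s["tcp_rot"]); d=A.T@(np.array(target)-s["tcp_pos"])/.3
    o=np.zeros(3)
    if yaw is not None:
        a=np.radians(yaw); B=np.array([[np.cos(a),np.sin(a),0],[np.sin(a),-np.cos(a),0],[0,0,-1]])
        o=R.from_matrix(A.T@B).as_rotvec(degrees=True)/120
    return d.round(4),o.round(4)
E
python3 - <<'E'
from cell import r
from h import *
s=r.read_state(); print(units(s,[.579,-.16,.17],-15.4), units(s,[.40,-.36,.2],-15.4))
E
```

```text
(array([ 1.5947, -0.8719,  0.1745]), array([-3.000e-04,  1.000e-04,  3.097e-01])) (array([ 0.7934, -0.474 ,  0.0743]), array([-3.000e-04,  1.000e-04,  3.097e-01]))
```

View pics/st.png

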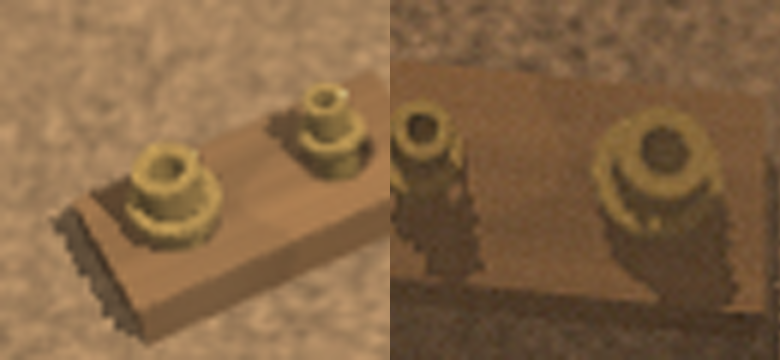

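The crop confirms the larger bushing is the outer one: its hub top is at scene (197.5,177.5) and side (385.5,404). I'll move to a hover over it.

Emit:
{"api": "send_rows", "payload": {
  "plan": [
    {"delta_pos":[0.2,-0.12,0.02],"delta_rot":[0,0,0.07],"hand":-1},
    {"delta_pos":[0.4,-0.24,0.04],"delta_rot":[0,0,0.14],"hand":-1},
    {"delta_pos":[0.6,-0.36,0.06],"delta_rot":[0,0,0.21],"hand":-1},
    {"delta_pos":[0.79,-0.47,0.074],"delta_rot":[0,0,0.28],"hand":-1},
    {"delta_pos":[0.79,-0.47,0.074],"delta_rot":[0,0,0.31],"hand":-1},
    {"delta_pos":[0.79,-0.47,0.074],"delta_rot":[0,0,0.31],"hand":-1},
    {"delta_pos":[0.79,-0.47,0.074],"delta_rot":[0,0,0.31],"hand":-1},
    {"delta_pos":[0.79,-0.47,0.074],"delta_rot":[0,0,0.31],"hand":-1}
  ]
}}

```text
clock: 1.05
tcp_pos: [0.3998, -0.3613, 0.2004]
tcp_rot: [0.0, 0.991, -0.133, -0.0]
wrist_force: [-0.3, -0.9, 0.4]
finger_gap: 0.087
grip_force: 0.0
```

```bash
python3 - <<'E'
from cell import r
from h import *
s=r.read_state(); print(s["clock"],s["tcp_pos"],s["q"].round(2),units(s,[.579,-.16,.17],-15.4))
E
```

```text
1.05 [ 0.39982054 -0.36128069  0.2003838 ] [ 0.81  0.17 -0.17  1.71  0.03  1.26 -1.21] (array([ 0.3986, -0.805 ,  0.101 ]), array([0.0001, 0.    , 0.0006]))
```

Emit:
{"api": "send_rows", "payload": {
  "plan": [
    {"delta_pos":[0.08,-0.16,0.02],"delta_rot":[0,0,0],"hand":-1},
    {"delta_pos":[0.16,-0.32,0.04],"delta_rot":[0,0,0],"hand":-1},
    {"delta_pos":[0.24,-0.48,0.06],"delta_rot":[0,0,0],"hand":-1},
    {"delta_pos":[0.32,-0.64,0.08],"delta_rot":[0,0,0],"hand":-1},
    {"delta_pos":[0.4,-0.805,0.1],"delta_rot":[0,0,0],"hand":-1},
    {"delta_pos":[0.4,-0.805,0.1],"delta_rot":[0,0,0],"hand":-1},
    {"delta_pos":[0.4,-0.805,0.1],"delta_rot":[0,0,0],"hand":-1},
    {"delta_pos":[0.4,-0.805,0.1],"delta_rot":[0,0,0],"hand":-1}
  ]
}}

```text
clock: 1.85
tcp_pos: [0.579, -0.1627, 0.17]
tcp_rot: [0.0, 0.991, -0.135, -0.0]
wrist_force: [-0.4, -0.6, 0.2]
finger_gap: 0.0871
grip_force: 0.0
```

```bash
python3 - <<'E'
from cell import r
from h import *
s=r.read_state(); d=r.snapshot("wrist"); cv2.imwrite("pics/w1.png",d["image"][:,:,::-1])
print(s["tcp_pos"],proj(d,[.579,-.16,.054],s),s["q"].round(2))
E
```

```text
[ 0.57900084 -0.16272241  0.17000445] [316.11486075 239.22589431] [ 0.47  0.34 -0.33  1.58  0.11  1.24 -1.73]
```

View pics/w1.png

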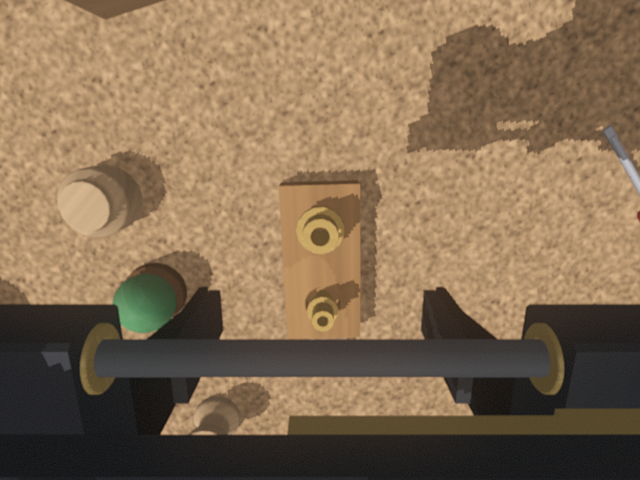

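The wrist view shows the large bushing's hub ring centred at about (320,236) and the thin one's at (322,320). The marble is left of the fingers' path. I'll fit the ring and hole for a precise position.

```bash
python3 - <<'E'
from cell import r
from h import *
s=r.read_state(); d=r.snapshot("wrist"); im=d["image"]
c=im[205:262,290:350]; hsv=cv2.cvtColor(c,cv2.COLOR_RGB2HSV)
m=((hsv[...,0]>19)&(hsv[...,1]>100)&(hsv[...,2]>60)).astype(np.uint8)
cs,h=cv2.findContours(m,cv2.RETR_CCOMP,cv2.CHAIN_APPROX_NONE)
for k,x in enumerate(cs):
    if len(x)>12: print(h[0][k][3],len(x),cv2.fitEllipse(x))
dark=(c.max(2)<85).astype(np.uint8); n,l,st,ce=cv2.connectedComponentsWithStats(dark)
print(st[1:],ce[1:]+[290,205])
print(plane(d,(320,236),.054,s), s["tcp_pos"])
v=np.hstack([cv2.resize(c,None,fx=6,fy=6,interpolation=0),cv2.resize(np.dstack([m*255]*3),None,fx=6,fy=6,interpolation=0)])
cv2.imwrite("pics/w2.png",v[:,:,::-1])
E
```

```text
-1 186 ((27.621742248535156, 27.219423294067383), (38.43071746826172, 43.70793151855469), 154.150146484375)
3 63 ((28.543020248413086, 31.182205200195312), (21.31650161743164, 21.517139434814453), 12.433052062988281)
[] []
[ 0.58023155 -0.16397937  0.054     ] [ 0.57872022 -0.16338793  0.17023515]
```

View pics/w2.png

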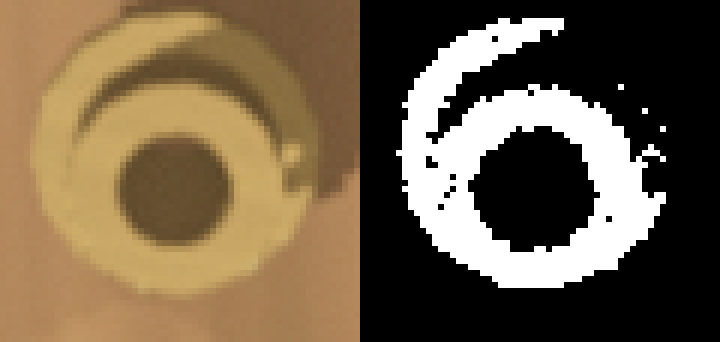

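The hole centre is at (319,236.6), with a clean round rim. Now the descent numbers.

```bash
python3 - <<'E'
from cell import r
from h import *
s=r.read_state(); d=r.snapshot("wrist"); p=plane(d,(319,236.6),.054,s)
print(p,units(s,[p[0],p[1]+.0005,.039],-15.4))
E
```

```text
[ 0.57992268 -0.16326728  0.054     ] (array([ 0.0034, -0.004 ,  0.438 ]), array([ 0.0006,  0.    , -0.0019]))
```

Emit:
{"api": "send_rows", "payload": {
  "plan": [
    {"delta_pos":[0.003,-0.004,0.12],"delta_rot":[0,0,0],"hand":-1},
    {"delta_pos":[0.003,-0.004,0.24],"delta_rot":[0,0,0],"hand":-1},
    {"delta_pos":[0.003,-0.004,0.34],"delta_rot":[0,0,0],"hand":-1},
    {"delta_pos":[0.003,-0.004,0.4],"delta_rot":[0,0,0],"hand":-0.6},
    {"delta_pos":[0.003,-0.004,0.43],"delta_rot":[0,0,0],"hand":-0.4},
    {"delta_pos":[0.003,-0.004,0.437],"delta_rot":[0,0,0],"hand":-0.3},
    {"delta_pos":[0.003,-0.004,0.437],"delta_rot":[0,0,0],"hand":-0.3},
    {"delta_pos":[0.003,-0.004,0.437],"delta_rot":[0,0,0],"hand":-0.3}
  ]
}}

```text
clock: 2.8
tcp_pos: [0.5815, -0.1604, 0.0406]
tcp_rot: [0.0, 0.991, -0.135, 0.001]
wrist_force: [-0.3, -0.3, 0.1]
finger_gap: 0.059
grip_force: 0.0
```

Emit:
{"api": "send_rows", "payload": {
  "plan": [
    {"delta_pos":[0,0,0],"delta_rot":[0,0,0],"hand":-0.3},
    {"delta_pos":[0,0,0],"delta_rot":[0,0,0],"hand":-0.3},
    {"delta_pos":[0,0,0],"delta_rot":[0,0,0],"hand":-0.3}
  ]
}}

```text
clock: 3.1
tcp_pos: [0.5809, -0.1599, 0.0397]
tcp_rot: [0.0, 0.991, -0.134, 0.0]
wrist_force: [1.3, 0.9, -0.5]
finger_gap: 0.0568
grip_force: 0.0
```

Emit:
{"api": "send_rows", "payload": {
  "plan": [
    {"delta_pos":[0,0.005,0.001],"delta_rot":[0,0,0],"hand":-0.3},
    {"delta_pos":[0,0.005,0.001],"delta_rot":[0,0,0],"hand":0.0},
    {"delta_pos":[0,0.005,0.001],"delta_rot":[0,0,0],"hand":0.2},
    {"delta_pos":[0,0.005,0.001],"delta_rot":[0,0,0],"hand":0.4},
    {"delta_pos":[0,0.005,0.001],"delta_rot":[0,0,0],"hand":1},
    {"delta_pos":[0,0.005,0.001],"delta_rot":[0,0,0],"hand":1},
    {"delta_pos":[0,0.005,0.001],"delta_rot":[0,0,0],"hand":1},
    {"delta_pos":[0,0.005,0.001],"delta_rot":[0,0,0],"hand":1}
  ]
}}

```text
clock: 3.9
tcp_pos: [0.5803, -0.1614, 0.0389]
tcp_rot: [0.0, 0.991, -0.134, 0.0]
wrist_force: [-0.2, -0.0, 0.1]
finger_gap: 0.0249
grip_force: 30.0
```

Emit:
{"api": "send_rows", "payload": {
  "plan": [
    {"delta_pos":[0,0.005,-0.04],"delta_rot":[0,0,0],"hand":1},
    {"delta_pos":[0,0.005,-0.1],"delta_rot":[0,0,0],"hand":1},
    {"delta_pos":[0,0.005,-0.2],"delta_rot":[0,0,0],"hand":1},
    {"delta_pos":[0,0.005,-0.3],"delta_rot":[0,0,0],"hand":1},
    {"delta_pos":[0,0.005,-0.4],"delta_rot":[0,0,0],"hand":1},
    {"delta_pos":[0,0.005,-0.43],"delta_rot":[0,0,0],"hand":1},
    {"delta_pos":[0,0.005,-0.43],"delta_rot":[0,0,0],"hand":1},
    {"delta_pos":[0,0.005,-0.43],"delta_rot":[0,0,0],"hand":1}
  ]
}}

```text
clock: 4.7
tcp_pos: [0.5792, -0.1628, 0.1668]
tcp_rot: [-0.0, 0.991, -0.134, -0.001]
wrist_force: [-0.4, 0.3, -1.9]
finger_gap: 0.0251
grip_force: 30.0
```

```bash
python3 - <<'E'
from cell import r
from h import *
s=r.read_state(); print(s["clock"],s["tcp_pos"],s["finger_gap"],s["q"].round(2),s["wrist_force"],units(s,[.564,.04,.17],-15.4),units(s,[.564,.20,.17],-15.4))
E
```

```text
4.7 [ 0.57923192 -0.16278402  0.16677524] 0.025135404403404768 [ 0.47  0.34 -0.34  1.58  0.12  1.24 -1.73] [-0.44865217  0.33328055 -1.93079772] (array([-0.229 , -0.638 , -0.0105]), array([ 0.0001,  0.0008, -0.0004])) (array([-0.371 , -1.1521, -0.0104]), array([ 0.0001,  0.0008, -0.0004]))
```

Emit:
{"api": "send_rows", "payload": {
  "plan": [
    {"delta_pos":[-0.05,-0.14,-0.01],"delta_rot":[0,0,-0.04],"hand":1},
    {"delta_pos":[-0.1,-0.28,-0.01],"delta_rot":[0,0,-0.09],"hand":1},
    {"delta_pos":[-0.15,-0.42,-0.01],"delta_rot":[0,0,-0.14],"hand":1},
    {"delta_pos":[-0.2,-0.56,-0.01],"delta_rot":[0,0,-0.19],"hand":1},
    {"delta_pos":[-0.25,-0.7,-0.01],"delta_rot":[0,0,-0.24],"hand":1},
    {"delta_pos":[-0.3,-0.84,-0.01],"delta_rot":[0,0,-0.25],"hand":1},
    {"delta_pos":[-0.32,-0.96,-0.01],"delta_rot":[0,0,-0.25],"hand":1},
    {"delta_pos":[-0.32,-0.96,-0.01],"delta_rot":[0,0,-0.25],"hand":1},
    {"delta_pos":[-0.32,-0.96,-0.01],"delta_rot":[0,0,-0.25],"hand":1}
  ]
}}

```text
clock: 5.6
tcp_pos: [0.5631, 0.141, 0.1692]
tcp_rot: [0.0, 0.992, 0.128, -0.001]
wrist_force: [-0.0, -1.7, -2.5]
finger_gap: 0.0249
grip_force: 30.0
```

```bash
python3 - <<'E'
from cell import r
from h import *
s=r.read_state(); d=r.snapshot("wrist"); cv2.imwrite("pics/w3.png",d["image"][:,:,::-1])
print(s["clock"],s["tcp_pos"],s["q"].round(2),proj(d,[.564,.20,.066],s),units(s,[.564,.20,.17],14.6))
E
```

```text
5.6 [0.56310858 0.14097239 0.16921602] [ 0.14  0.33 -0.57  1.63  0.18  1.24 -1.77] [234.49729419 219.3855569 ] (array([ 0.0527, -0.1896, -0.0027]), array([-0.0002,  0.0013,  0.0007]))
```

View pics/w3.png

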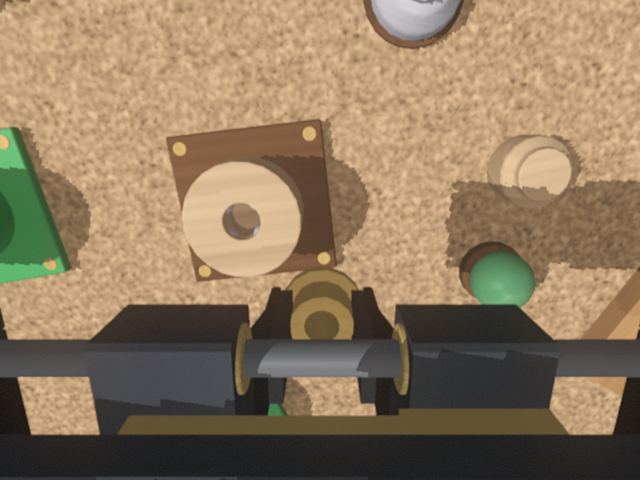

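The view shows the pedestal's top disc around (242,218) with its bore at (241,221). The held bushing's hub hole is at (321,325). I'll fit both in the same camera.

```bash
cat > m.py <<'E'
from cell import r
from h import *
def ell(mask,seed):
    n,l,st,_=cv2.connectedComponentsWithStats(mask.astype(np.uint8))
    ys,xs=np.where(mask); i=np.argmin((xs-seed[0])**2+(ys-seed[1])**2)
    m=(l==l[ys[i],xs[i]]).astype(np.uint8)
    c=max(cv2.findContours(m,cv2.RETR_EXTERNAL,cv2.CHAIN_APPROX_NONE)[0],key=len)
    return cv2.fitEllipse(cv2.convexHull(c))
E
python3 - <<'E'
from m import *
s=r.read_state(); d=r.snapshot("wrist"); im=d["image"]
hsv=cv2.cvtColor(im,cv2.COLOR_RGB2HSV).astype(int)
for p in((215,215),(270,250),(241,212),(241,225),(321,325),(300,325),(180,200),(150,200)): print(p,im[p[1],p[0]],hsv[p[1],p[0]],end=" ")
v=im.max(2); 
c=cv2.resize(im[155:345,180:360],None,fx=3,fy=3,interpolation=2)
cv2.imwrite("pics/w4.png",c[:,:,::-1])
E
```

```text
(215, 215) [226 196 157] [ 17  78 226] (270, 250) [205 174 138] [ 16  83 205] (241, 212) [150 122  95] [ 15  93 150] (241, 225) [151 122  95] [ 14  95 151] (321, 325) [104  83  53] [ 18 125 104] (300, 325) [158 128  78] [ 19 129 158] (180, 200) [133  96  67] [ 13 127 133] (150, 200) [189 156 117] [ 16  97 189]
```

View pics/w4.png

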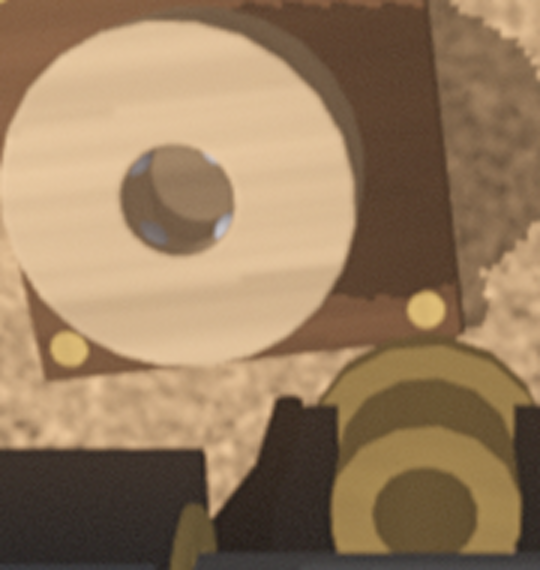

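In the crop (×3) the bore mouth is centred at about (177,199) and the hub hole at about (425,514).

```bash
cat >> m.py <<'E'
def measure(seed_bore,seed_hub=(321,326)):
    s=r.read_state(); d=r.snapshot("wrist"); v=cv2.GaussianBlur(d["image"],(3,3),0).max(2).astype(int)
    yy,xx=np.mgrid[:480,:640]; near=lambda p,q:(xx-p[0])**2+(yy-p[1])**2<q*q
    eb=ell((v<185)&near(seed_bore,26),seed_bore) if seed_bore else None
    eh=ell((v<128)&near(seed_hub,20)&(yy<339),seed_hub)
    hz=s["tcp_pos"][2]+.015
    hub=plane(d,eh[0],hz,s)
    print("t",s["clock"],"tcp",s["tcp_pos"].round(4),"F",s["wrist_force"].round(1)); print("hub ell",np.round(eh[0],1),np.round(eh[1],1),hub.round(4))
    if eb:
        b=plane(d,eb[0],.066,s); print("bore",np.round(eb[0],1),np.round(eb[1],1),b.round(4))
        e=b-hub; print("bore-hub",e[:2].round(4), "units xy",(rot(s["tcp_rot"]).T@np.r_[e[:2],0]/.3).round(4))
    return s,d
E
python3 - <<'E'
from m import *
s,d=measure((239,221))
v=d["image"]; hsv=cv2.cvtColor(v,cv2.COLOR_RGB2HSV)
yy,xx=np.mgrid[:480,:640]
m=(hsv[...,2]>165)&(hsv[...,1]<100)&((xx-242)**2+(yy-218)**2<64**2)
m=cv2.morphologyEx(m.astype(np.uint8),cv2.MORPH_OPEN,np.ones((9,9)))
e=ell(m,(215,215)); print("disc",e,plane(d,e[0],.066,s))
print(rot(s["tcp_rot"]).round(4))
E
```

```text
t 5.7 tcp [0.5637 0.1388 0.1697] F [-0.7 -0.1 -2. ]
hub ell [321.4 326.7] [31.9 34.5] [0.5636 0.1377 0.1847]
bore [237.2 221.7] [36.4 38.7] [0.5637 0.1958 0.066 ]
bore-hub [0.0001 0.0581] units xy [ 0.0488 -0.1875 -0.0002]
disc ((237.4609375, 220.4803466796875), (114.25497436523438, 122.26271057128906), 135.75595092773438) [0.56457546 0.19580923 0.066     ]
[[ 9.682e-01  2.500e-01 -1.800e-03]
 [ 2.500e-01 -9.682e-01 -1.000e-03]
 [-2.000e-03  5.000e-04 -1.000e+00]]
```

Emit:
{"api": "send_rows", "payload": {
  "plan": [
    {"delta_pos":[0.02,-0.08,0.03],"delta_rot":[0,0,0],"hand":1},
    {"delta_pos":[0.04,-0.16,0.08],"delta_rot":[0,0,0],"hand":1},
    {"delta_pos":[0.05,-0.188,0.15],"delta_rot":[0,0,0],"hand":1},
    {"delta_pos":[0.05,-0.188,0.19],"delta_rot":[0,0,0],"hand":1},
    {"delta_pos":[0.05,-0.188,0.19],"delta_rot":[0,0,0],"hand":1},
    {"delta_pos":[0.05,-0.188,0.19],"delta_rot":[0,0,0],"hand":1},
    {"delta_pos":[0.05,-0.188,0.19],"delta_rot":[0,0,0],"hand":1},
    {"delta_pos":[0.05,-0.188,0.19],"delta_rot":[0,0,0],"hand":1},
    {"delta_pos":[0.05,-0.188,0.19],"delta_rot":[0,0,0],"hand":1}
  ]
}}

```text
clock: 6.65
tcp_pos: [0.5648, 0.1985, 0.1146]
tcp_rot: [0.0, 0.992, 0.126, 0.001]
wrist_force: [0.3, -0.1, -2.1]
finger_gap: 0.0251
grip_force: 30.0
```

```bash
python3 - <<'E'
from m import *
s=r.read_state(); print(s["clock"],s["tcp_pos"].round(4),s["wrist_force"].round(1))
o=[]
for n,(u,v) in(("scene",(315,262)),("side",(338,225)),("wrist",(321,270))):
    d=r.snapshot(n); im=d["image"]; k=36 if n!="wrist" else 75
    o.append(cv2.resize(im[v-k:v+k,u-k:u+k],(266,266) ,interpolation=2))
    X=s["tcp_pos"]; print(n,proj(d,[X[0],X[1],X[2]-.002],s),(u-k,v-k),266/2/k)
cv2.imwrite("pics/c1.png",cv2.resize(np.hstack(o),(798,266))[:,:,::-1])
E
```

```text
6.65 [0.5648 0.1985 0.1146] [ 0.3 -0.1 -2.1]
scene [314.16145641 257.80422805] (279, 226) 3.6944444444444446
side [339.82028786 215.72691305] (302, 189) 3.6944444444444446
wrist [318.86431476 307.29135722] (246, 195) 1.7733333333333334
```

View pics/c1.png

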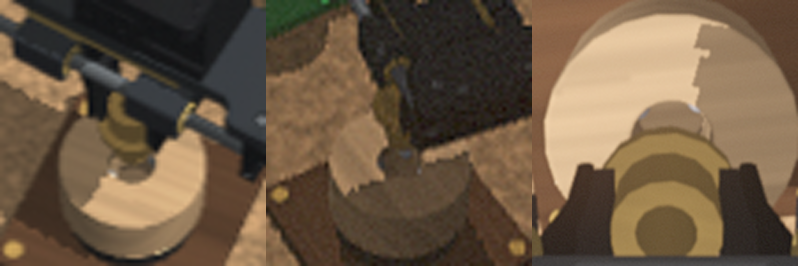

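The wrist pane shows the bore's far rim just past the bushing: edges at x≈631 and 712, top at y≈100. The scene pane shows the foot right over the mouth. I'll turn those rim pixels into offsets.

```bash
python3 - <<'E'
from m import *
s,d=measure(None,(322,326))
v=d["image"].max(2).astype(int); hue=d["image"].astype(int)
A=rot(s["tcp_rot"])
loc=lambda uv,z:(A.T@(plane(d,uv,z,s)-s["tcp_pos"])*1000).round(1)
for row in (255,258,261,264): print(row,[int(x) for x in v[row,296:352:2]])
print("col",[int(x) for x in v[240:266,324]])
# bushing shoulder ellipse top edge & bore
for p,z in(((324.7,251.4),.066),((303,263),.066),((347.5,263),.066)): print(p,loc(p,z))
h=[322,326]
cv2.imwrite("pics/w5.png",cv2.resize(d["image"][235:345,270:375],None,fx=5,fy=5,interpolation=2)[:,:,::-1])
E
```

```text
t 6.8 tcp [0.5645 0.1987 0.1142] F [-0.   0.  -1.4]
hub ell [321.3 326.7] [31.3 34. ] [0.5644 0.1975 0.1292]
255 [227, 226, 227, 228, 227, 226, 227, 211, 171, 158, 156, 158, 156, 156, 155, 154, 151, 150, 150, 159, 196, 189, 165, 165, 164, 165, 165, 164]
258 [231, 231, 231, 232, 232, 225, 179, 132, 146, 150, 149, 147, 147, 149, 148, 146, 147, 146, 146, 145, 145, 153, 170, 179, 163, 163, 162, 162]
261 [233, 233, 233, 232, 221, 153, 140, 146, 147, 147, 148, 147, 147, 148, 149, 149, 149, 149, 149, 148, 151, 149, 148, 158, 160, 161, 162, 161]
264 [231, 231, 230, 221, 149, 118, 146, 151, 150, 151, 154, 151, 153, 153, 152, 152, 152, 151, 151, 151, 150, 151, 148, 170, 169, 146, 156, 155]
col [229, 229, 229, 230, 230, 229, 228, 227, 227, 224, 223, 203, 175, 159, 156, 155, 151, 149, 148, 146, 147, 149, 150, 150, 152, 145]
(324.7, 251.4) [11.2  2.9 48.2]
(303, 263) [ 4.5 -8.9 48.2]
(347.5, 263) [ 4.5 15.3 48.2]
```

View pics/w5.png

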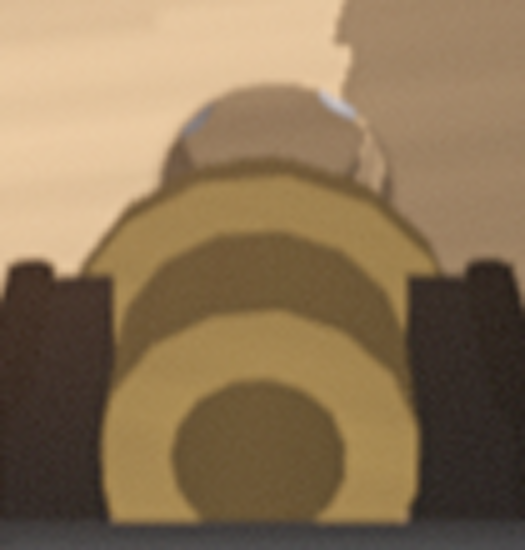

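The rim fit gives the bore about 1 mm in −x and 2 mm in +y (tool axes) from the hub; the 24 mm chord matches the 25 mm bore. I'll correct that while lowering to just above the mouth.

Emit:
{"api": "send_rows", "payload": {
  "plan": [
    {"delta_pos":[-0.0035,0.007,0],"delta_rot":[0,0,0],"hand":1},
    {"delta_pos":[-0.0035,0.007,0.02],"delta_rot":[0,0,0],"hand":1},
    {"delta_pos":[-0.0035,0.007,0.04],"delta_rot":[0,0,0],"hand":1},
    {"delta_pos":[-0.0035,0.007,0.04],"delta_rot":[0,0,0],"hand":1},
    {"delta_pos":[-0.0035,0.007,0.04],"delta_rot":[0,0,0],"hand":1},
    {"delta_pos":[-0.0035,0.007,0.04],"delta_rot":[0,0,0],"hand":1}
  ]
}}

```text
clock: 7.45
tcp_pos: [0.5639, 0.1966, 0.102]
tcp_rot: [-0.0, 0.992, 0.127, 0.0]
wrist_force: [-0.5, 0.1, -1.8]
finger_gap: 0.0252
grip_force: 30.0
```

```bash
python3 - <<'E'
from m import *
s,d=measure(None,(322,326))
A=rot(s["tcp_rot"]); v=d["image"]
loc=lambda uv,z:(A.T@(plane(d,uv,z,s)-s["tcp_pos"])*1000).round(1)
print("tool z axis",A[:,2].round(4))
# rim of the block top (80 mm disc): left/right edges on the row through its centre, and its far edge
u=proj(d,s["tcp_pos"]+A@[0,0,s["tcp_pos"][2]-.066],s); print(u)
hsv=cv2.cvtColor(v,cv2.COLOR_RGB2HSV)
m=((hsv[...,1]<105)&(hsv[...,2]>135)).astype(np.uint8); yy,xx=np.mgrid[:480,:640]
m=cv2.morphologyEx(m*((yy<335)).astype(np.uint8),cv2.MORPH_OPEN,np.ones((7,7)))
for row in (225,245,265):
    x=np.where(m[row])[0]; print(row,x.min(),x.max(),[int(q) for q in x[1:][np.diff(x)>1]],[int(q) for q in x[:-1][np.diff(x)>1]])
cv2.imwrite("pics/w6.png",cv2.resize(v[180:345,220:420],None,fx=4,fy=4,interpolation=2)[:,:,::-1])
E
```

```text
t 7.45 tcp [0.5639 0.1966 0.102 ] F [-0.5  0.1 -1.8]
hub ell [321.3 326.7] [31.3 34.1] [0.5638 0.1954 0.117 ]
tool z axis [ 1.e-04  1.e-04 -1.e+00]
[319.29919555 278.94133736]
225 96 639 [264, 423, 479, 636] [224, 373, 431, 486]
245 113 388 [253] [228]
265 118 395 [246, 308, 336] [232, 303, 331]
```

The block's disc edges at rows 245 and 265 are centred at u=320.5, so the offset from the hub is under 1 mm. Starting insertion.

Emit:
{"api": "send_rows", "payload": {
  "plan": [
    {"delta_pos":[0,0,0.008],"delta_rot":[0,0,0],"hand":1},
    {"delta_pos":[0,0,0.016],"delta_rot":[0,0,0],"hand":1},
    {"delta_pos":[0,0,0.024],"delta_rot":[0,0,0],"hand":1},
    {"delta_pos":[0,0,0.032],"delta_rot":[0,0,0],"hand":1},
    {"delta_pos":[0,0,0.036],"delta_rot":[0,0,0],"hand":1},
    {"delta_pos":[0,0,0.036],"delta_rot":[0,0,0],"hand":1},
    {"delta_pos":[0,0,0.036],"delta_rot":[0,0,0],"hand":1}
  ]
}}

```text
clock: 8.2
tcp_pos: [0.5639, 0.1964, 0.0912]
tcp_rot: [0.0, 0.992, 0.127, 0.0]
wrist_force: [-0.5, -0.0, -1.9]
finger_gap: 0.0251
grip_force: 30.0
```

Emit:
{"api": "send_rows", "payload": {
  "plan": [
    {"delta_pos":[0,0,0.004],"delta_rot":[0,0,0],"hand":1},
    {"delta_pos":[0,0,0.008],"delta_rot":[0,0,0],"hand":1},
    {"delta_pos":[0,0,0.012],"delta_rot":[0,0,0],"hand":1},
    {"delta_pos":[0,0,0.016],"delta_rot":[0,0,0],"hand":1},
    {"delta_pos":[0,0,0.02],"delta_rot":[0,0,0],"hand":1},
    {"delta_pos":[0,0,0.02],"delta_rot":[0,0,0],"hand":1}
  ]
}}

```text
clock: 8.8
tcp_pos: [0.5638, 0.1968, 0.0851]
tcp_rot: [-0.0, 0.992, 0.127, -0.0]
wrist_force: [-1.2, 1.3, 0.7]
finger_gap: 0.025
grip_force: 30.0
```

Contact with the balls is beginning, with only small side forces.

Emit:
{"api": "send_rows", "payload": {
  "plan": [
    {"delta_pos":[0,0,0.004],"delta_rot":[0,0,0],"hand":1},
    {"delta_pos":[0,0,0.008],"delta_rot":[0,0,0],"hand":1},
    {"delta_pos":[0,0,0.012],"delta_rot":[0,0,0],"hand":1},
    {"delta_pos":[0,0,0.016],"delta_rot":[0,0,0],"hand":1},
    {"delta_pos":[0,0,0.02],"delta_rot":[0,0,0],"hand":1},
    {"delta_pos":[0,0,0.02],"delta_rot":[0,0,0],"hand":1}
  ]
}}

```text
clock: 9.4
tcp_pos: [0.5639, 0.1965, 0.0791]
tcp_rot: [-0.0, 0.992, 0.127, 0.0]
wrist_force: [-1.0, 2.5, 1.2]
finger_gap: 0.0248
grip_force: 30.0
```

Emit:
{"api": "send_rows", "payload": {
  "plan": [
    {"delta_pos":[0,0,0.004],"delta_rot":[0,0,0],"hand":1},
    {"delta_pos":[0,0,0.008],"delta_rot":[0,0,0],"hand":1},
    {"delta_pos":[0,0,0.012],"delta_rot":[0,0,0],"hand":1},
    {"delta_pos":[0,0,0.016],"delta_rot":[0,0,0],"hand":1},
    {"delta_pos":[0,0,0.016],"delta_rot":[0,0,0],"hand":1}
  ]
}}

```text
clock: 9.9
tcp_pos: [0.5641, 0.1968, 0.0746]
tcp_rot: [-0.0, 0.992, 0.127, 0.0]
wrist_force: [-1.8, 2.7, 4.6]
finger_gap: 0.0252
grip_force: 30.0
```

Emit:
{"api": "send_rows", "payload": {
  "plan": [
    {"delta_pos":[0,0,0.003],"delta_rot":[0,0,0],"hand":1},
    {"delta_pos":[0,0,0.006],"delta_rot":[0,0,0],"hand":1},
    {"delta_pos":[0,0,0.01],"delta_rot":[0,0,0],"hand":1},
    {"delta_pos":[0,0,0.01],"delta_rot":[0,0,0],"hand":1}
  ]
}}

```text
clock: 10.3
tcp_pos: [0.564, 0.1966, 0.0716]
tcp_rot: [-0.0, 0.992, 0.127, 0.0]
wrist_force: [-3.1, 1.7, 7.4]
finger_gap: 0.0252
grip_force: 30.0
```

Emit:
{"api": "send_rows", "payload": {
  "plan": [
    {"delta_pos":[0,0,0.003],"delta_rot":[0,0,0],"hand":1},
    {"delta_pos":[0,0,0.006],"delta_rot":[0,0,0],"hand":1},
    {"delta_pos":[0,0,0.008],"delta_rot":[0,0,0],"hand":1},
    {"delta_pos":[0,0,0.008],"delta_rot":[0,0,0],"hand":1}
  ]
}}

```text
clock: 10.7
tcp_pos: [0.5641, 0.1966, 0.0694]
tcp_rot: [-0.0, 0.992, 0.127, 0.0]
wrist_force: [-3.3, 1.9, 8.6]
finger_gap: 0.0254
grip_force: 30.0
```

Emit:
{"api": "send_rows", "payload": {
  "plan": [
    {"delta_pos":[0,0,0.003],"delta_rot":[0,0,0],"hand":1},
    {"delta_pos":[0,0,0.006],"delta_rot":[0,0,0],"hand":1},
    {"delta_pos":[0,0,0.008],"delta_rot":[0,0,0],"hand":1},
    {"delta_pos":[0,0,0.008],"delta_rot":[0,0,0],"hand":1}
  ]
}}

```text
clock: 11.1
tcp_pos: [0.5642, 0.1966, 0.0676]
tcp_rot: [0.0, 0.992, 0.127, 0.0]
wrist_force: [-5.8, 0.1, 14.0]
finger_gap: 0.0249
grip_force: 30.0
```

Emit:
{"api": "send_rows", "payload": {
  "plan": [
    {"delta_pos":[0,0,0.003],"delta_rot":[0,0,0],"hand":1},
    {"delta_pos":[0,0,0.006],"delta_rot":[0,0,0],"hand":1},
    {"delta_pos":[0,0,0.007],"delta_rot":[0,0,0],"hand":1},
    {"delta_pos":[0,0,0.007],"delta_rot":[0,0,0],"hand":1}
  ]
}}

```text
clock: 11.5
tcp_pos: [0.5642, 0.1966, 0.066]
tcp_rot: [0.0, 0.992, 0.127, 0.0]
wrist_force: [-7.5, -0.5, 19.5]
finger_gap: 0.0252
grip_force: 30.0
```

Emit:
{"api": "send_rows", "payload": {
  "plan": [
    {"delta_pos":[0,0,0.003],"delta_rot":[0,0,0],"hand":1},
    {"delta_pos":[0,0,0.004],"delta_rot":[0,0,0],"hand":1},
    {"delta_pos":[0,0,0.004],"delta_rot":[0,0,0],"hand":1},
    {"delta_pos":[0,0,0.004],"delta_rot":[0,0,0],"hand":1}
  ]
}}

```text
clock: 11.9
tcp_pos: [0.5643, 0.1966, 0.0651]
tcp_rot: [0.0, 0.992, 0.127, 0.001]
wrist_force: [-9.5, -0.9, 22.4]
finger_gap: 0.025
grip_force: 30.0
```

Emit:
{"api": "send_rows", "payload": {
  "plan": [
    {"delta_pos":[0,0,-0.006],"delta_rot":[0,0,0],"hand":1},
    {"delta_pos":[0,0,-0.012],"delta_rot":[0,0,0],"hand":1},
    {"delta_pos":[0,0,-0.018],"delta_rot":[0,0,0],"hand":1},
    {"delta_pos":[0,0,-0.02],"delta_rot":[0,0,0],"hand":1},
    {"delta_pos":[0,0,-0.02],"delta_rot":[0,0,0],"hand":1}
  ]
}}

```text
clock: 12.4
tcp_pos: [0.5641, 0.1966, 0.0698]
tcp_rot: [-0.0, 0.992, 0.127, 0.0]
wrist_force: [-3.6, 1.2, 7.7]
finger_gap: 0.0249
grip_force: 30.0
```

Emit:
{"api": "send_rows", "payload": {
  "plan": [
    {"delta_pos":[0,0,-0.004],"delta_rot":[0,0,0],"hand":1},
    {"delta_pos":[0,0,-0.007],"delta_rot":[0,0,0],"hand":1},
    {"delta_pos":[0,0,-0.007],"delta_rot":[0,0,0],"hand":1},
    {"delta_pos":[0,0,-0.007],"delta_rot":[0,0,0],"hand":0.2},
    {"delta_pos":[0,0,-0.007],"delta_rot":[0,0,0],"hand":-0.2},
    {"delta_pos":[0,0,-0.007],"delta_rot":[0,0,0],"hand":-0.4},
    {"delta_pos":[0,0,-0.007],"delta_rot":[0,0,0],"hand":-0.4},
    {"delta_pos":[0,0,-0.007],"delta_rot":[0,0,0],"hand":-0.4}
  ]
}}

```text
clock: 13.2
tcp_pos: [0.5639, 0.1961, 0.0711]
tcp_rot: [0.0, 0.992, 0.127, -0.0]
wrist_force: [-1.1, -0.3, -0.1]
finger_gap: 0.0562
grip_force: 0.0
```

Emit:
{"api": "send_rows", "payload": {
  "plan": [
    {"delta_pos":[0,0,-0.03],"delta_rot":[0,0,0],"hand":-0.4},
    {"delta_pos":[0,0,-0.1],"delta_rot":[0,0,0],"hand":-0.4},
    {"delta_pos":[0,0,-0.2],"delta_rot":[0,0,0],"hand":-0.4},
    {"delta_pos":[0,0,-0.3],"delta_rot":[0,0,0],"hand":-0.4},
    {"delta_pos":[0,0,-0.4],"delta_rot":[0,0,0],"hand":-0.4},
    {"delta_pos":[0,0,-0.4],"delta_rot":[0,0,0],"hand":-0.4},
    {"delta_pos":[0,0,-0.4],"delta_rot":[0,0,0],"hand":-0.4}
  ]
}}

```text
clock: 13.9
tcp_pos: [0.5642, 0.1966, 0.1923]
tcp_rot: [0.0, 0.992, 0.127, 0.001]
wrist_force: [-0.3, -0.2, -1.3]
finger_gap: 0.0609
grip_force: 0.0
```

```bash
python3 - <<'E'
from m import *
s=r.read_state(); d=r.snapshot("wrist"); e=r.snapshot("scene")
print(s["clock"],s["tcp_pos"],s["wrist_force"],s["finger_gap"])
u=proj(d,[.564,.196,.066],s).astype(int); w=proj(e,[.564,.196,.07],s).astype(int); print(u,w)
a=cv2.resize(d["image"][u[1]-75:u[1]+75,u[0]-75:u[0]+75],(399,399),interpolation=2)
b=cv2.resize(e["image"][w[1]-35:w[1]+35,w[0]-35:w[0]+35],(399,399),interpolation=2)
cv2.imwrite("pics/f.png",np.hstack([a,b])[:,:,::-1])
E
```

```text
13.9 [0.5641733  0.19657384 0.19226091] [-0.34039483 -0.17049368 -1.26719884] 0.06089489810442105
[320 234] [313 267]
```

View pics/f.png

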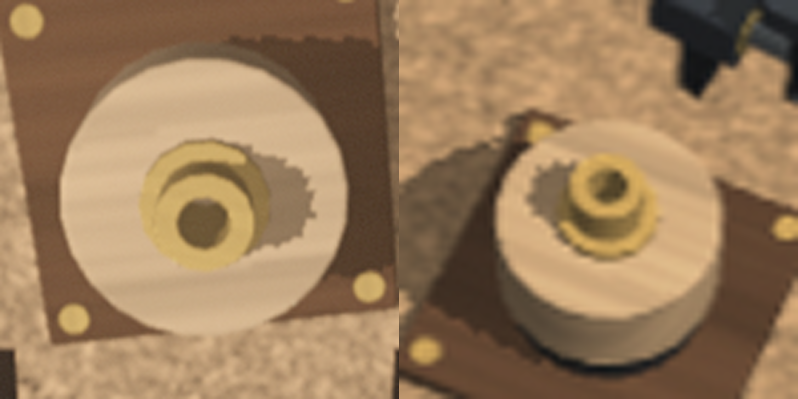

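The last picture shows the bushing upright and centred, with its shoulder on the pedestal's top and no visible gap. The gripper is clear above it.

```bash
python3 -c "
from cell import r
print(r.job_done())"
```

```text
the job is handed in; nothing more can be done
None
```

The larger bushing was pressed into the boxwood pedestal at about 24 N and let go; it looks flush and centred in the last pictures, and the job was handed in at about 14 s, with no verdict returned.

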